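# Let the tray feeder's ratchet wheel back one notch

## Task

The feed wheel on the packing bench has been indexed one notch too far. With the fingers shut and only touching, tip the yellow pawl up by its black ball until it stays up, push the wheel's red post clockwise (seen from above) so that the wheel goes back just one notch and the post stands at the green pointer, then tip the pawl back down so that it sits fully in the teeth again. Do not pinch the ball or the post, and leave the jar, the cup and the brush where they are.

Things in the scene. Friction and masses are not known exactly. Their poses are not given: they have to be found in the camera images.
- feeder: Grey base plate of the feeder, 240 x 310 x 12 mm, fixed to the bench; place and turn differ each time. Origin: on the bench surface, on the vertical axis of the feed wheel; its x and y are level, z up. The plate spans x -120..120, y -120..190 mm. The pawl stands on its +y side between two blue cheeks (42 mm across x, y 128..168, tops 64 mm above the bench).
- hub_top (a point): Top of the wheel's hub, on the wheel axis, 60 mm above the bench; hub 48 mm across. The pale aluminium feed wheel is a level disc 188 mm across, its top 34 mm above the bench, with 8 upward ratchet teeth round the rim, tops 46 mm above the bench, each with one upright face and one ramp.
- feed_wheel (a joint): Wheel angle, rad, counterclockwise from above positive. 0: tooth gap centred on the pawl at the starting notch (start within 0.05). One notch is 0.785, so one notch back is -0.785. Pawl down: blocked clockwise after about 0.1. Pawl up: turns freely and stays where left (about 2 N at the post). The pawl drops into a gap only within about 0.1 of a notch centre.
- post_top (a point): Centre of the top of the red push post, an upright cylinder 30 mm across and 56 mm tall on the wheel, 60 mm from the wheel axis; this point is 90 mm above the bench. At wheel angle q it stands at -20 degrees + q from the feeder's x axis (counterclockwise positive), at -65 degrees when one notch back.
- pointer (a point): Top of the green pointer block fixed on the base just outside the wheel rim, 112 mm from the wheel axis at -65 degrees from the feeder's x axis; block 26 x 10 mm, top 38 mm above the bench. The red post stands in line with it when the wheel is one notch back.
- pawl (a joint): Pawl angle, rad, about its level pin, which runs along the feeder's x at feeder (0, 140, 56) mm. 0: down in the teeth; grows as the nose rises; 1.1: fully up at its stop. It is balanced: below about 0.7 it falls down by itself, above that it falls to the up stop and stays. About 1 N at the ball moves it. The yellow arm, 12 mm wide, reaches 65 mm from the pin to the wheel, top at 61 mm.
- pawl_ball (a point): Centre of the black ball, 30 mm across, on the pawl's slanting stalk, 57 mm from the pin. Pawl down: at feeder (0, 110, 104) mm; pushing it away from the wheel (feeder +y) raises the pawl. Fully up: at about feeder (0, 169, 105) mm; pushing it back toward the wheel (feeder -y) lowers the pawl.
- jar_mid (a point): Amber jar with white lid, 64 mm across, 90 mm tall, loose bystander. Point at its centre, half-way up.
- cup_mid (a point): Steel cup, 70 mm across, 75 mm tall, loose bystander. Point at its centre, half-way up.
- brush: Blue-handled brush lying on the bench, about 200 mm long along its x axis, loose bystander. Origin: underside of its middle.

How it is judged (in metres and radians):
On the way, in this order (a step that is already met when the one before it is completed fails the run):
1. the pawl is tipped up past its balance, the wheel still at its starting notch (value of joint pawl above 0.85 rad and value of joint feed_wheel between -0.2 and 0.2 rad), for 0.2 s.
2. the wheel is pushed back (clockwise) past the tooth (value of joint feed_wheel below -0.5 rad), for 0.1 s.
At the end, for the whole second after the job is handed in: The wheel is at rest one notch back (joint feed_wheel -0.785 within 0.15 rad), the pawl is down in the teeth (joint pawl below 0.1 rad), and jar, cup and brush are within 20 mm of where they began (value of joint feed_wheel between -0.9354 and -0.6354 rad and value of joint pawl below 0.1 rad and velocity of joint feed_wheel between -0.05 and 0.05 rad/s and distance of each of jar_mid, cup_mid, brush from where it was at the start of the episode below 0.02 m); the robot touches nothing.
It fails at once if the wheel is pushed back far beyond one notch (value of joint feed_wheel below -1.3 rad).
It fails at once if the pawl's ball is taken between the fingers (distance between the grasp point and pawl_ball below 0.017 m).
It fails at once if the red post is taken between the fingers (horizontal distance between the grasp point and post_top below 0.012 m and height (world z) of the grasp point below 0.112 m).
It fails at once if a bystander is pushed away, lifted or tipped (distance of any of jar_mid, cup_mid, brush from where it was at the start of the episode above 0.02 m).
It also fails if it takes over 64 s, if anything falls off the work surface, if the arm or the gripper's body presses on something with over 40 N, if the wrist force passes 120 N, or if a joint passes its speed limit or range.

## Robot

A 6-joint arm with a two-finger parallel gripper is mounted at the origin on the work surface. World frame = base frame: x ahead of the robot, y to its left, z up, the work surface at z = 0. Lengths are in m, angles in degrees, forces in N, time in s.
With the tool pointing down it reaches from about 0.25 to 0.725 m from the base axis. Payload 9.7 kg.
Tool frame: the origin (TCP) lies between the finger pads; the fingertips stand 19 mm ahead of it and the grasp point (between the pads) is the TCP; x points along the fingers, y is the direction in which the jaws open and shut, and the axes are right-handed (so a half turn about x gives the same grasp; the last joint's range is limited). The gripper opens to 85 mm and grips with 20 to 120 N. Pads are 22 mm wide; open, the fingers measure 114 mm over their backs; the gripper's body (76 mm by 85 mm) begins 54 mm behind the grasp point. The pads swing forward as they close: fully open they stand 13 mm farther back than shut.
Start: joints at [68.526, 4.979, 10.078, 95.1, 0, 90], TCP at [0.201, 0.512, 0.25] pointing down, gripper open.
Joint ranges: [-179.16, 179.16], [-48.56, 103.87], [-65.8, 70.77], [-126.05, 130.52], [-82.76, 87.17], [-180, 180]. Speed limits (degrees/s): [127.2, 127.2, 147.25, 180, 180, 180].

## Interface

Orientations are given as [roll, pitch, yaw] about the fixed x, y, z axes, in that order (R = Rz(yaw) Ry(pitch) Rx(roll)).
In Python, from workcell import bot gives the robot as it stands. The module is installed in compiled form; this text tells all that it offers.
- The arm moves only by the shell command python3 -m handwheel 'ROWS' [FORCE]. ROWS is JSON, a list of rows, each a list of 7 numbers: the turn, a rotation vector about the tool's x, y, z in degrees, then the shift along the tool's x, y, z in m, then the closure, from -1 (fully open) to 1 (shut), so that 0 is half open. In form: [[ax, ay, az, dx, dy, dz, fingers], ...]. A call has 1 to 20 rows; each row is the pose to reach, as a shift and turn from the pose commanded when the call began, along the tool's axes at that moment; what a row does not reach only later rows make up. A row lasts 1/8 s, in which the tool goes at most 62.5 mm and 10.7 degrees, less where a joint would pass 70% of its speed; a pose out of reach is approached as far as the arm can. A call with a gripper value outside its range is refused whole. The fingers move at their own pace and stop on an object; FORCE is the grip in N (left out, the last holds). Time passes only in rows, so rows that repeat a pose let the fingers close. It gives the time, the measured TCP pose, the force and the opening at its end, in the units of the state.
- bot.get_obs(): the state, without advancing time (a new reading comes with each control period).
- bot.camera(name): name is "scene" or "top"; returns a dict with "frame" (400x640x3 uint8, red, green, blue), "fx", "fy", "cx", "cy" (pixels), "R" (3x3) and "t" (3): a world point X has camera coordinates R X + t. Camera axes: x right, y down, z forward; pixel columns grow to the right and rows downward; lengths in m; the calibration is good to about 2 mm. A picture is of the moment at which its call begins. There is no depth.
- bot.job_done(): hands the job in, once; it reports no verdict.
Trained networks look in a picture, given as the dict that the camera call returned (one of the last four; its "shot" number tells which), for a name from the list of things; names that differ only in an ending like _2 or _b are one class to them, and where a whole thing is asked for, a point or a joint stands for the part that bears it (a point fixed in the world has none). Each returns a list of dicts, best first, with "conf" (0 to 1); they miss things now and then, are a little off and sometimes report something else, mostly with a low value. They report only what shows in the picture. A call takes as long as a camera call.
- bot.look_for(name, picture): "bbox" ([left, top, width, height] as shares, 0 to 1, of the picture: columns of its width, rows of its height, round what is visible of it).
- bot.tip_of(name, picture): "centre" ([column, row] as shares, 0 to 1, of the picture: columns of its width, rows of its height: a listed point, or the origin of a listed thing).
The state is a dict: "time": time; "q": joint angles; "qd": joint speeds; "joint_efforts": joint torques, N m; "ee_pos": TCP position; "tcp_rot": TCP orientation; "wrist_force": force on the tool from outside, world axes, zero at the start; "torque": the same for the moment, N m; "opening": finger opening in m.
Only numpy, scipy, OpenCV 4.12 (cv2) and the standard library are available. Lean on these libraries where they do the work, as an engineer would, in place of code of your own. Each camera call takes 0.05 s, during which the arm holds its last target.

## Working session

There is one attempt and no reset: what is moved stays moved. The work goes in short steps, Python scripts to look and compute and a shell command to move; the robot and the scene stay as the last step left them, time stands still between calls to the robot, and variables do not carry over. Pictures are saved under pics/ and viewed, and the job is handed in when it is done.

```bash
mkdir -p pics; cat > h.py <<'E'
import numpy as np, cv2
from workcell import bot
def snap(name,fn):
    p=bot.camera(name); cv2.imwrite('pics/'+fn,p['frame'][:,:,::-1]); return p
def proj(p,X):
    c=np.array(p['R'])@np.array(X)+np.array(p['t']).ravel(); return np.array([p['fx']*c[0]/c[2]+p['cx'],p['fy']*c[1]/c[2]+p['cy']])
def atz(p,uv,z):
    R=np.array(p['R']);t=np.array(p['t']).ravel();o=-R.T@t
    d=R.T@np.array([(uv[0]-p['cx'])/p['fx'],(uv[1]-p['cy'])/p['fy'],1]); return o+d*(z-o[2])/d[2]
E
python3 - <<'E'
from h import *
print(bot.get_obs())
Z=dict(hub_top=.06,post_top=.09,pointer=.038,pawl_ball=.104,jar_mid=.045,cup_mid=.0375,brush=0,feeder=0)
for c in('scene','top'):
    p=snap(c,c+'0.png')
    for n,z in Z.items():
        for r in bot.tip_of(n,p)[:2]:
            uv=np.array(r['centre'])*[640,400]
            print(c,n,round(r['conf'],2),uv.round(0),atz(p,uv,z).round(4))
E
```

```text
{'time': 0.0, 'q': array([ 6.85255956e+01,  5.01028911e+00,  1.00337577e+01,  9.51006524e+01,
       -5.73745437e-04,  8.99992457e+01]), 'qd': array([-0.04764355,  0.04408719,  0.06539284, -0.07835742,  0.0659413 ,
        0.02020572]), 'joint_efforts': array([ 2.79282962e-03, -5.20392072e+01,  4.64804792e+01,  1.63556373e-02,
        2.81374207e-05,  6.22565295e-06]), 'ee_pos': array([0.20127   , 0.51161652, 0.24958461]), 'tcp_rot': array([ -89.57485455,   89.92281405, -111.04850426]), 'wrist_force': array([-0.67389905,  0.03896625, -0.3508336 ]), 'torque': array([ 0.03022032, -0.01612249, -0.01524045]), 'opening': 0.08581596657247303}
scene hub_top 0.66 [310. 194.] [ 0.5269 -0.0262  0.06  ]
scene post_top 0.77 [320. 194.] [ 0.5769 -0.0431  0.09  ]
scene pointer 0.9 [282. 227.] [ 0.5569 -0.1211  0.038 ]
scene pawl_ball 0.8 [357. 159.] [0.5395 0.0916 0.104 ]
scene pawl_ball 0.44 [220. 227.] [ 0.5657 -0.2515  0.104 ]
scene cup_mid 0.79 [252. 262.] [ 0.6057 -0.2214  0.0375]
scene brush 0.57 [347. 278.] [ 0.7096 -0.0972  0.    ]
scene feeder 0.72 [312. 217.] [ 0.5228 -0.0182  0.    ]
top hub_top 0.69 [314. 230.] [ 0.5341 -0.0216  0.06  ]
top post_top 0.63 [325. 206.] [ 0.5791 -0.0477  0.09  ]
top pointer 0.98 [361. 218.] [ 0.5601 -0.1244  0.038 ]
top pawl_ball 0.63 [262. 226.] [0.5383 0.0827 0.104 ]
top jar_mid 0.8 [407. 251.] [ 0.4853 -0.2182  0.045 ]
top cup_mid 0.65 [401. 196.] [ 0.605  -0.2136  0.0375]
top brush 0.69 [315. 233.] [ 0.5326 -0.0222  0.    ]
top brush 0.61 [344. 156.] [ 0.7114 -0.0935  0.    ]
top feeder 0.61 [310. 233.] [ 0.5328 -0.0118  0.    ]
```

View pics/scene0.png

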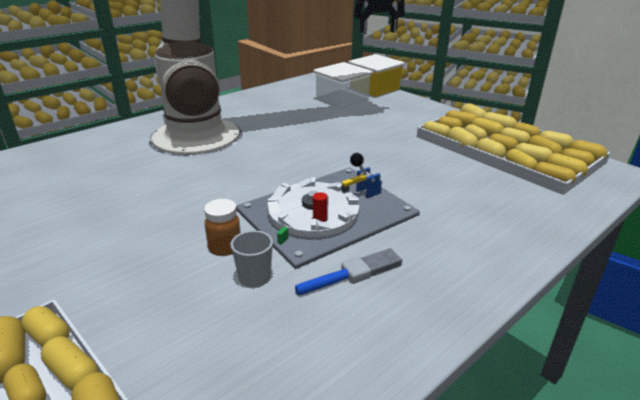

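View pics/top0.png

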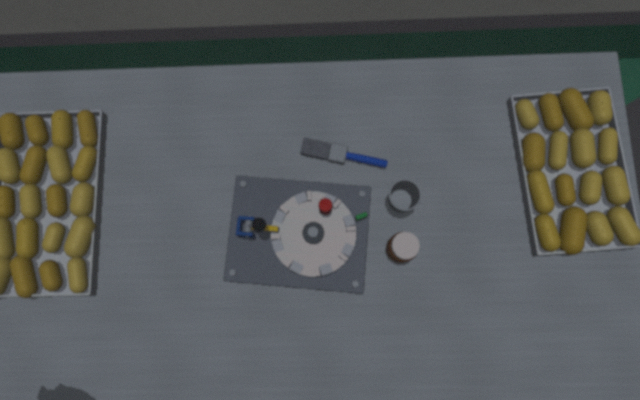

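```bash
cat > fit.py <<'E'
from h import *
from scipy.optimize import least_squares
p=bot.camera('top');s=bot.camera('scene')
def cen(p,cond,box):
    f=p['frame'].astype(int);m=np.zeros(f.shape[:2],bool);x0,y0,x1,y1=box;m[y0:y1,x0:x1]=1
    m&=cond(f[...,0],f[...,1],f[...,2]); n,l,st,c=cv2.connectedComponentsWithStats(m.astype(np.uint8))
    i=1+np.argmax(st[1:,4]);return c[i],st[i]
red=lambda r,g,b:(r>90)&(g<60)&(b<60)
grn=lambda r,g,b:(g>r+30)&(g>b+20)
blk=lambda r,g,b:(r<40)&(g<40)&(b<40)
for nm,q,bx in(('top',p,((300,180,350,230),(345,200,380,235),(245,210,275,245))),('scene',s,((300,180,340,230),(265,215,300,250),(340,145,375,175)))):
    for n,c,b in zip(('post','ptr','ball'),(red,grn,blk),bx):
        print(nm,n,*cen(q,c,b))
big=cv2.resize(p['frame'][160:310,210:440],None,fx=3.4,fy=3.4,interpolation=cv2.INTER_CUBIC);cv2.imwrite('pics/topbig.png',big[:,:,::-1])
big=cv2.resize(s['frame'][140:300,190:430],None,fx=3.3,fy=3.3,interpolation=cv2.INTER_CUBIC);cv2.imwrite('pics/scenebig.png',big[:,:,::-1])
E
python3 fit.py
```

```text
top post [325.16239316 204.72649573] [320 199  12  12 117]
top ptr [360.93181818 215.59090909] [356 213  11   6  44]
top ball [258.6146789  224.69724771] [253 219  12  13 109]
scene post [319.66666667 196.86021505] [313 193  14   9  93]
scene ptr [282.27007299 234.43065693] [277 227  11  17 137]
scene ball [356.39090909 159.53636364] [351 154  12  12 110]
```

```bash
sleep 1
```

```text
(no output)
```

View pics/topbig.png

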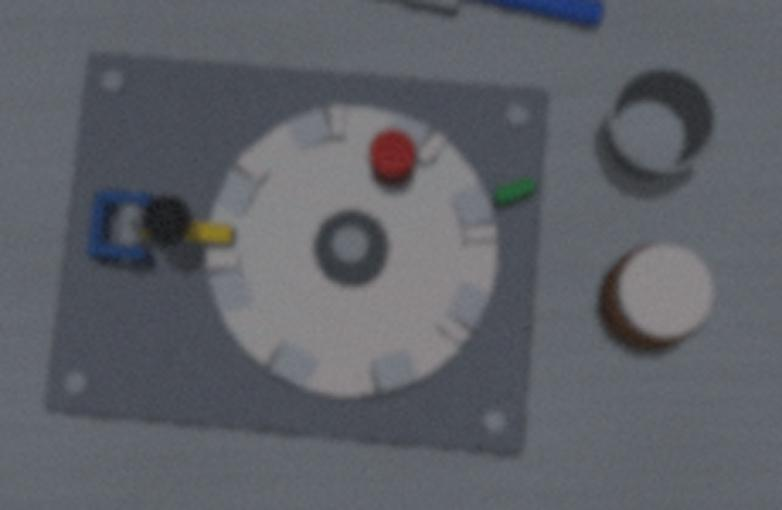

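View pics/scenebig.png

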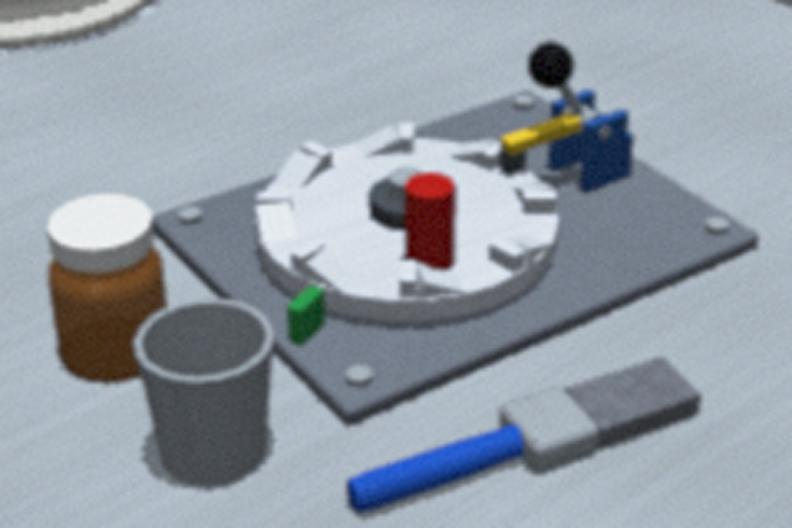

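```bash
cat > fit2.py <<'E'
from h import *
from scipy.optimize import least_squares
p=bot.camera('top');s=bot.camera('scene')
def pol(r,a,z): a=np.radians(a);return lambda q:(r*np.cos(a+q),r*np.sin(a+q),z)
F=lambda *X:(lambda q:X)
O=[(p,(236.5,175.6),F(.12,.19,.012)),(p,(371.2,187.1),F(.12,-.12,.012)),(p,(363.5,293.8),F(-.12,-.12,.012)),(p,(224.1,280.6),F(-.12,.19,.012)),
(s,(237,206.7),F(-.12,-.12,.012)),(s,(295.5,267.3),F(.12,-.12,.012)),(s,(419.4,212.1),F(.12,.19,.012)),
(p,(325.6,204.9),pol(.06,-20,.09)),(s,(320,194),pol(.06,-20,.09)),
(p,(258.6,224.7),F(0,.11,.104)),(s,(356.4,159.5),F(0,.11,.104)),
(p,(361,215.8),(lambda q:(.112*np.cos(np.radians(-65)),.112*np.sin(np.radians(-65)),.036)))]
def w(X,v): c,s_=np.cos(v[2]),np.sin(v[2]);return np.array([v[0]+c*X[0]-s_*X[1],v[1]+s_*X[0]+c*X[1],X[2]])
f=lambda v:np.concatenate([proj(c,w(X(v[3]),v))-uv for c,uv,X in O])
r=least_squares(f,[.53,-.02,-.05,0],loss='soft_l1');v=r.x
print(v,np.degrees(v[2:]));print(f(v).reshape(-1,2).round(1))
for n,X in dict(down=(0,.11,.104),up=(0,.169,.105),pin=(0,.14,.056),post=pol(.06,-20,.09)(v[3]),postend=pol(.06,-65,.09)(0),ptr=pol(.112,-65,.038)(0)).items(): print(n,w(X,v).round(4))
E
python3 fit2.py
```

```text
[ 0.52929665 -0.02028122 -0.11189599 -0.02836299] [-6.41116771 -1.62507961]
[[-0.9 -0.5]
 [ 0.1 -1. ]
 [ 0.4  0.3]
 [-1.4  0.5]
 [-2.6 -1.2]
 [-0.4 -1.8]
 [ 1.1 -1. ]
 [-0.1 -0.3]
 [-0.1  1.9]
 [ 0.4  0.1]
 [ 0.2  0.6]
 [ 0.6 -0.2]]
down [0.5416 0.089  0.104 ]
up [0.5482 0.1477 0.105 ]
pin [0.5449 0.1188 0.056 ]
post [ 0.5823 -0.0485  0.09  ]
postend [ 0.5484 -0.0772  0.09  ]
ptr [ 0.565  -0.1264  0.038 ]
```

```bash
cat > g.py <<'E'
import sys,numpy as np
from workcell import bot
from scipy.spatial.transform import Rotation as Ro
V=[0.5293,-0.0203,-0.1119]
def go(targets, V=V):
    # targets: (fx,fy,fz of fingertip in feeder [m], direction deg of tool z in feeder frame)
    o=bot.get_obs();R=Ro.from_euler('xyz',o['tcp_rot'],degrees=True);P=np.array(o['ee_pos'])
    print('tcp',P.round(4),'toolx',R.as_matrix()[:,0].round(3),'y',R.as_matrix()[:,1].round(3),'z',R.as_matrix()[:,2].round(3),'F',o['wrist_force'].round(1),'t',o['time'],'open',o['opening'])
    c,s=np.cos(V[2]),np.sin(V[2]);d=P[:2]-V[:2];print('tip in feeder mm',(1e3*np.array([c*d[0]+s*d[1],-s*d[0]+c*d[1],P[2]-.019])).round(1))
    for x,y,z,a in targets:
        W=np.array([V[0]+c*x-s*y,V[1]+s*x+c*y,z+.019]);a=np.radians(a)+V[2]
        zx=np.array([np.cos(a),np.sin(a),0]);X=np.array([0,0,-1.]);M=np.stack([X,np.cross(zx,X),zx],1)
        rv=(R.inv()*Ro.from_matrix(M)).as_rotvec(degrees=True)
        print((x,y,z),'row',rv.round(2).tolist(),R.inv().apply(W-P).round(4).tolist(),W.round(3))
E
python3 - <<'E'
from g import *
go([(0,.05,.16,a) for a in(90,-90)]+[(0,.075,.103,90),(0,.075,.103,-90)])
E
```

```text
tcp [0.2013 0.5118 0.2502] toolx [-0. -0. -1.] y [ 0.366  0.931 -0.   ] z [ 0.931 -0.366  0.   ] F [ 0.4 -0.1 -0.3] t 1.1 open 0.0853314632861021
tip in feeder mm [-385.3  492.2  231.2]
(0, 0.05, 0.16) row [-105.06, -0.0, 0.0] [0.0713, -0.3268, 0.487] [0.535 0.029 0.179]
(0, 0.05, 0.16) row [74.94, 0.0, 0.0] [0.0713, -0.3268, 0.487] [0.535 0.029 0.179]
(0, 0.075, 0.103) row [-105.06, -0.0, 0.0] [0.1283, -0.3027, 0.4805] [0.538 0.054 0.122]
(0, 0.075, 0.103) row [74.94, 0.0, 0.0] [0.1283, -0.3027, 0.4805] [0.538 0.054 0.122]
```

```bash
python3 -m handwheel '[[37,0,0,0,-0.16,0.24,1],[37,0,0,0,-0.16,0.24,1],[37,0,0,0,-0.16,0.24,1],[37,0,0,0,-0.16,0.24,1],[74.9,0,0,0,-0.327,0.487,1],[74.9,0,0,0,-0.327,0.487,1],[74.9,0,0,0,-0.327,0.487,1],[74.9,0,0,0,-0.327,0.487,1],[74.9,0,0,0,-0.327,0.487,1],[74.9,0,0,0,-0.327,0.487,1],[74.9,0,0,0.0713,-0.327,0.487,1],[74.9,0,0,0.0713,-0.327,0.487,1],[74.9,0,0,0.0713,-0.327,0.487,1],[74.9,0,0,0.0713,-0.327,0.487,1]]' 20
python3 - <<'E'
from g import *
from h import snap
go([(0,.06,.103,-90),(0,.075,.103,-90),(0,.13,.103,-90)]); snap('scene','s1.png')
E
```

```text
time: 2.85
ee_pos: [0.5358, 0.0297, 0.1818]
tcp_rot: [98.9, 89.8, 2.5]
wrist_force: [-0.4, 0.6, 0.2]
opening: 0.0
tcp [0.5358 0.0297 0.1818] toolx [ 0.004  0.    -1.   ] y [ 0.994 -0.11   0.004] z [-0.11  -0.994 -0.001] F [-0.4  0.6  0.2] t 2.85 open 2.57001228024404e-05
tip in feeder mm [  0.9  50.4 162.8]
(0, 0.06, 0.103) row [0.08, -0.03, -0.21] [0.0598, -0.0011, -0.0096] [0.536 0.039 0.122]
(0, 0.075, 0.103) row [0.08, -0.03, -0.21] [0.0598, -0.001, -0.0246] [0.538 0.054 0.122]
(0, 0.13, 0.103) row [0.08, -0.03, -0.21] [0.0598, -0.001, -0.0796] [0.544 0.109 0.122]
```

View pics/s1.png

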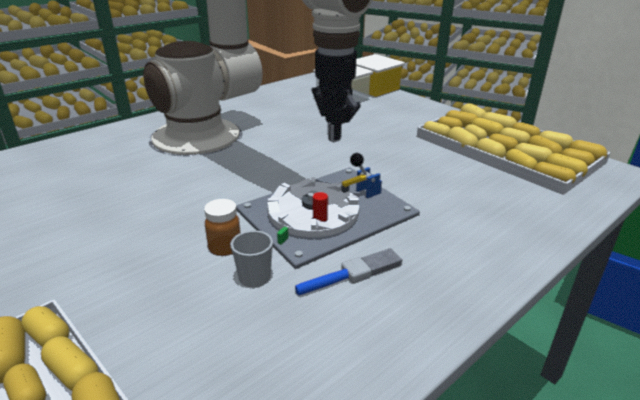

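```bash
python3 -m handwheel '[[0,0,0,0.03,-0.001,-0.005,1],[0,0,0,0.059,-0.001,-0.01,1],[0,0,0,0.059,-0.001,-0.015,1],[0,0,0,0.059,-0.001,-0.025,1],[0,0,0,0.059,-0.001,-0.032,1],[0,0,0,0.059,-0.001,-0.039,1],[0,0,0,0.059,-0.001,-0.046,1],[0,0,0,0.059,-0.001,-0.053,1],[0,0,0,0.059,-0.001,-0.06,1],[0,0,0,0.059,-0.001,-0.066,1],[0,0,0,0.059,-0.001,-0.072,1],[0,0,0,0.059,-0.001,-0.076,1],[0,0,0,0.059,-0.001,-0.076,1],[0,0,0,0.059,-0.001,-0.076,1]]'
python3 - <<'E'
from g import *
from h import snap
import cv2
go([(0,.13,.103,-90)]); p=snap('scene','s2.png');cv2.imwrite('pics/s2b.png',cv2.resize(p['frame'][100:300,230:430],None,fx=3,fy=3)[:,:,::-1])
E
```

```text
time: 4.65
ee_pos: [0.5423, 0.1049, 0.12]
tcp_rot: [-165.8, 90.0, 97.9]
wrist_force: [0.1, -0.3, 0.1]
opening: -0.0001
tcp [0.5423 0.1049 0.12  ] toolx [-0.  0. -1.] y [ 0.994 -0.111 -0.   ] z [-0.111 -0.994 -0.   ] F [ 0.1 -0.3  0.1] t 4.65 open -0.0001415141636220965
tip in feeder mm [ -1.1 125.9 101. ]
(0, 0.13, 0.103) row [0.04, -0.01, 0.0] [-0.002, 0.0011, -0.0041] [0.544 0.109 0.122]
```

View pics/s2b.png

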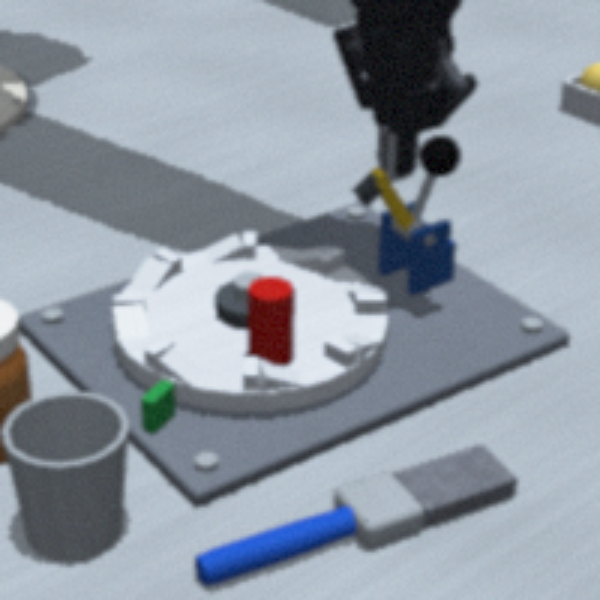

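The pawl's arm now points up and the ball, at crop (440,155), has moved away from the wheel. I lift the fingers out and check that it stays.

```bash
python3 -m handwheel '[[0,0,0,-0.02,0,0,1],[0,0,0,-0.05,0,0,1],[0,0,0,-0.08,0,0,1],[0,0,0,-0.08,0,0,1],[0,0,0,-0.08,0,0,1]]'
cat > m.py <<'E'
from h import *
import sys
from scipy.optimize import least_squares
from g import V
def w(X): c,s=np.cos(V[2]),np.sin(V[2]);return np.array([V[0]+c*X[0]-s*X[1],V[1]+s*X[0]+c*X[1],X[2]])
C={n:snap(n,sys.argv[1]+n+'.png') for n in('top','scene')}
ob={}
for pt in('post_top','pawl_ball'):
    for n,p in C.items():
        r=bot.tip_of(pt,p)
        if r: ob[pt,n]=np.array(r[0]['centre'])*[640,400];print(pt,n,round(r[0]['conf'],2),ob[pt,n].round(1))
def P(q):a=np.radians(-20)+q;return w((.06*np.cos(a),.06*np.sin(a),.09))
def B(t):a=np.radians(122)-t;return w((0,.14+.057*np.cos(a),.056+.057*np.sin(a)))
for pt,f in(('post_top',P),('pawl_ball',B)):
    g=np.linspace(-1.5,1.6,621)
    for n,p in C.items():
        if (pt,n) in ob:
            e=[np.linalg.norm(proj(p,f(x))-ob[pt,n]) for x in g];i=np.argmin(e);print(pt,n,'joint',g[i].round(3),'err px',round(e[i],1))
p=C['scene'];cv2.imwrite('pics/'+sys.argv[1]+'b.png',cv2.resize(p['frame'][100:300,200:430],None,fx=3,fy=3)[:,:,::-1])
p=C['top'];cv2.imwrite('pics/'+sys.argv[1]+'t.png',cv2.resize(p['frame'][160:310,210:440],None,fx=3,fy=3)[:,:,::-1])
E
python3 m.py a
python3 - <<'E'
from g import *
q0=-20-1.6
def pt(a,d,z=.066):
    a=np.radians(a);return (.06*np.cos(a)-d*np.sin(a),.06*np.sin(a)+d*np.cos(a),z,0)
L=[]
for a,d,z in((q0,.040,.16),(q0,.040,.066)):
    x=pt(a,d,z);L.append((x[0],x[1],z,-(90-a-0) ))
print([l[3] for l in L]);go(L)
E
```

```text
time: 5.32
ee_pos: [0.5421, 0.1047, 0.1993]
tcp_rot: [-67.2, 90.0, -163.6]
wrist_force: [0.2, -0.3, -0.7]
opening: -0.0003
post_top top 0.61 [325.6 208.1]
post_top scene 0.92 [321.8 193.8]
pawl_ball scene 0.79 [378.8 152.8]
post_top top joint -0.09 err px 3.1
post_top scene joint 0.04 err px 1.8
pawl_ball scene joint 1.13 err px 0.1
[-111.6, -111.6]
tcp [0.542  0.1048 0.1993] toolx [-0.001 -0.    -1.   ] y [ 0.994 -0.111 -0.001] z [-0.111 -0.994  0.   ] F [ 0.7  0.3 -0. ] t 5.625 open -2.1079899099594956e-05
tip in feeder mm [ -1.3 125.8 180.3]
(np.float64(0.0705115712606822), np.float64(0.015103586274449379), 0.16) row [21.64, 0.03, 0.05] [0.0203, 0.0718, 0.1107] [ 0.601 -0.013  0.179]
(np.float64(0.0705115712606822), np.float64(0.015103586274449379), 0.066) row [21.64, 0.03, 0.05] [0.1143, 0.0719, 0.1107] [ 0.601 -0.013  0.085]
```

View pics/ab.png

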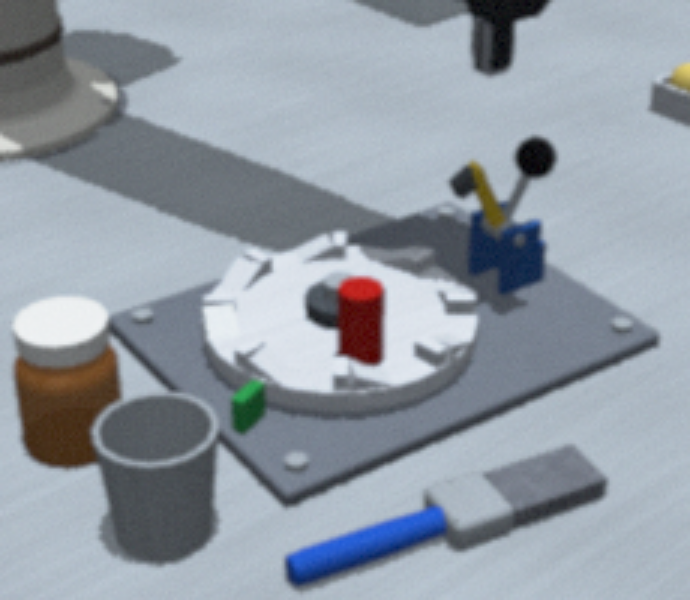

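```bash
python3 -m handwheel '[[10.6,0,0,0,0.036,0.055,1],[21.6,0,0,0,0.072,0.11,1],[21.6,0,0,0.02,0.072,0.11,1],[21.6,0,0,0.06,0.072,0.11,1],[21.6,0,0,0.114,0.072,0.11,1],[21.6,0,0,0.114,0.072,0.11,1],[21.6,0,0,0.114,0.072,0.11,1]]'
python3 m.py b
python3 - <<'E'
from g import *
L=[]
for a in(-22,-30,-40,-50,-60,-65):
    r=np.radians(a);d=.0265;L.append((.06*np.cos(r)-d*np.sin(r),.06*np.sin(r)+d*np.cos(r),.066,a-90))
go(L)
E
```

```text
time: 6.5
ee_pos: [0.6023, -0.0124, 0.088]
tcp_rot: [116.9, 89.9, -1.0]
wrist_force: [-0.0, 0.4, 1.0]
opening: -0.0002
post_top top 0.69 [323.1 208.7]
post_top scene 0.83 [323.9 193. ]
pawl_ball top 0.81 [227.3 224.2]
pawl_ball scene 0.79 [378.8 152.2]
post_top top joint -0.01 err px 4.8
post_top scene joint 0.115 err px 2.2
pawl_ball top joint 1.26 err px 1.9
pawl_ball scene joint 1.115 err px 0.6
tcp [ 0.6023 -0.0124  0.0874] toolx [ 0.002 -0.    -1.   ] y [ 0.883 -0.469  0.002] z [-0.469 -0.883 -0.001] F [-0.5 -0.2 -0.7] t 6.8 open -2.7048397416603826e-05
tip in feeder mm [71.7 16.  68.4]
(np.float64(0.06555810599952891), np.float64(0.002093976541065145), 0.066) row [0.44, -0.05, -0.11] [0.0024, -0.0006, 0.0152] [ 0.595 -0.026  0.085]
(np.float64(0.06521152422706632), np.float64(-0.007050326799712372), 0.066) row [8.44, -0.06, -0.1] [0.0024, 0.0025, 0.0238] [ 0.593 -0.035  0.085]
(np.float64(0.06299653824383197), np.float64(-0.018267078838539435), 0.066) row [18.44, -0.07, -0.1] [0.0024, 0.0045, 0.035] [ 0.59  -0.045  0.085]
(np.float64(0.05886743432384528), np.float64(-0.028928794930445385), 0.066) row [28.44, -0.08, -0.09] [0.0024, 0.0046, 0.0465] [ 0.585 -0.056  0.085]
(np.float64(0.05294967320028763), np.float64(-0.03871152422706631), 0.066) row [38.44, -0.09, -0.09] [0.0024, 0.0027, 0.0577] [ 0.578 -0.065  0.085]
(np.float64(0.049374252060913185), np.float64(-0.04317908328607046), 0.066) row [43.44, -0.09, -0.08] [0.0024, 0.001, 0.0632] [ 0.574 -0.069  0.085]
```

View pics/bb.png

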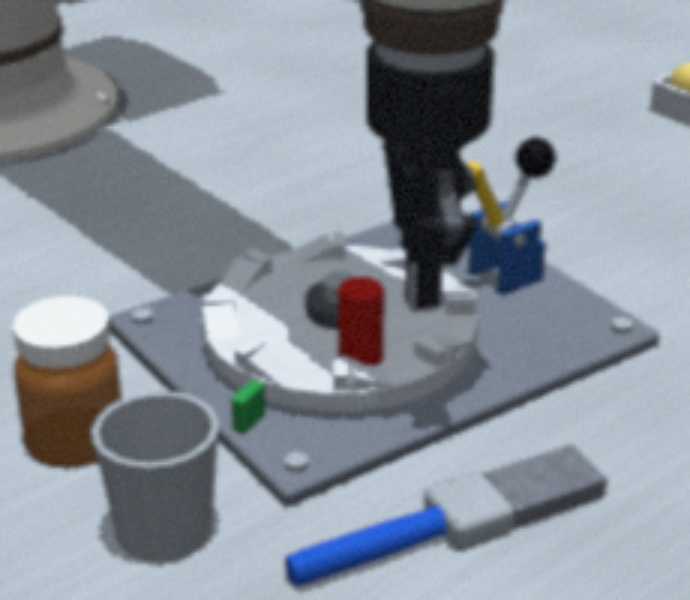

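The finger is right behind the post at crop (425,290), and the post at (361,285) has not moved. I push along the arc to just short of the pointer.

```bash
python3 -m handwheel '[[0.4,0,0,0.002,-0.0006,0.008,1],[0.4,0,0,0.002,-0.0006,0.015,1],[4.4,0,0,0.002,0.001,0.0195,1],[8.4,0,0,0.002,0.0025,0.024,1],[13.4,0,0,0.002,0.0036,0.0294,1],[18.4,0,0,0.002,0.0045,0.035,1],[23.4,0,0,0.002,0.0048,0.0408,1],[28.4,0,0,0.002,0.0046,0.0465,1],[33.4,0,0,0.002,0.0038,0.0523,1],[38.4,0,0,0.002,0.0027,0.0577,1],[38.4,0,0,0.002,0.0027,0.0577,1],[38.4,0,0,0.002,0.0027,0.0577,1]]'
python3 m.py c
python3 - <<'E'
from g import *
L=[]
for a in(-60,-65):
    r=np.radians(a);d=.0265;L.append((.06*np.cos(r)-d*np.sin(r),.06*np.sin(r)+d*np.cos(r),.066,a-90))
go(L)
E
```

```text
time: 8.3
ee_pos: [0.5768, -0.0649, 0.084]
tcp_rot: [23.8, 90.0, -132.4]
wrist_force: [0.5, 0.0, -0.5]
opening: -0.0002
post_top scene 0.67 [299.5 191.5]
pawl_ball top 0.83 [229.7 221.9]
pawl_ball scene 0.68 [377.3 152.7]
post_top scene joint -0.71 err px 3.2
pawl_ball top joint 1.13 err px 0.4
pawl_ball scene joint 1.045 err px 0.3
tcp [ 0.577  -0.0646  0.084 ] toolx [-0. -0. -1.] y [ 0.401 -0.916  0.   ] z [-0.916 -0.401  0.   ] F [-0.5 -0.  -0.3] t 8.6 open 0.00011136352856965218
tip in feeder mm [ 52.3 -38.7  65. ]
(np.float64(0.05294967320028763), np.float64(-0.03871152422706631), 0.066) row [0.07, 0.0, -0.0] [-0.001, 0.0003, -0.0005] [ 0.578 -0.065  0.085]
(np.float64(0.049374252060913185), np.float64(-0.04317908328607046), 0.066) row [5.07, 0.0, -0.0] [-0.001, 0.0024, 0.0048] [ 0.574 -0.069  0.085]
```

View pics/cb.png

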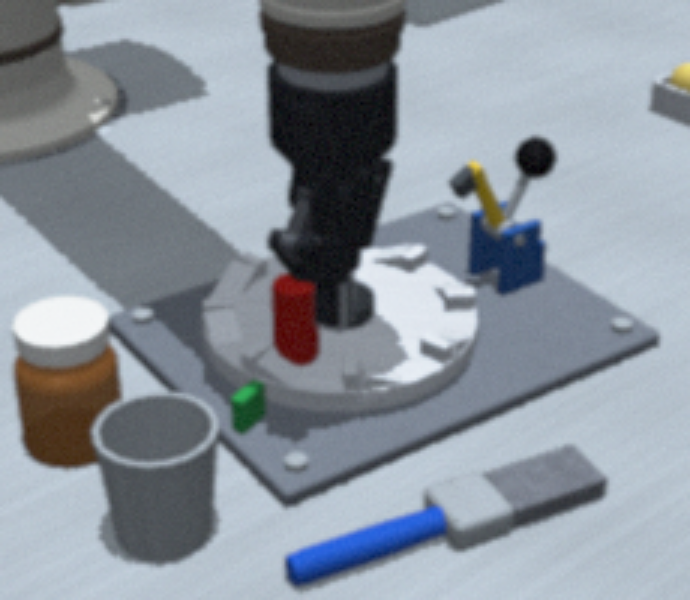

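View pics/ct.png

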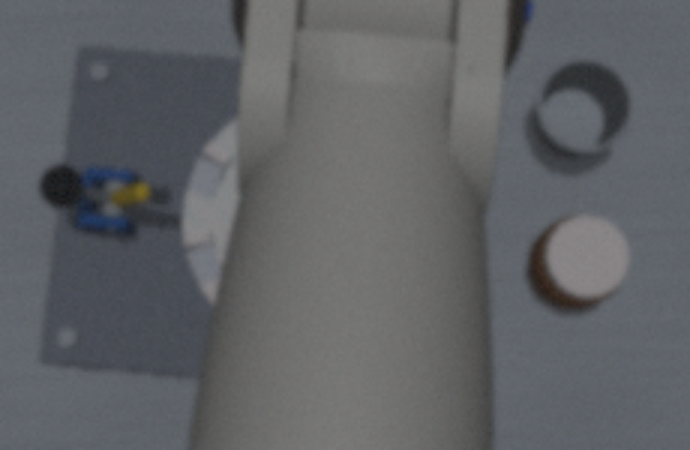

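```bash
python3 -m handwheel '[[0,0,0,0,0,-0.015,1],[0,0,0,-0.02,0,-0.025,1],[0,0,0,-0.06,0,-0.025,1],[0,0,0,-0.11,0,-0.025,1],[0,0,0,-0.11,0,-0.025,1],[0,0,0,-0.11,0,-0.025,1]]'
python3 - <<'E'
from g import *
go([(0,.21,.175,-90),(0,.21,.105,-90)])
E
```

```text
time: 9.35
ee_pos: [0.6004, -0.0543, 0.1935]
tcp_rot: [-140.2, 90.0, 63.4]
wrist_force: [0.5, -1.3, -0.5]
opening: -0.0001
tcp [ 0.6004 -0.0543  0.1935] toolx [ 0.  0. -1.] y [ 0.401 -0.916 -0.   ] z [-0.916 -0.401 -0.   ] F [ 0.5 -1.3 -0.5] t 9.35 open -6.808596429457821e-05
tip in feeder mm [ 74.5 -25.9 174.5]
(0, 0.21, 0.175) row [-59.94, -0.0, 0.0] [-0.0005, -0.2414, -0.0537] [0.553 0.188 0.194]
(0, 0.21, 0.105) row [-59.94, -0.0, 0.0] [0.0695, -0.2414, -0.0537] [0.553 0.188 0.124]
```

```bash
python3 -m handwheel '[[-10,0,0,0,-0.05,-0.01,1],[-20,0,0,0,-0.1,-0.02,1],[-30,0,0,0,-0.15,-0.03,1],[-40,0,0,0,-0.2,-0.045,1],[-50,0,0,0,-0.241,-0.054,1],[-60,0,0,0,-0.241,-0.054,1],[-60,0,0,0,-0.241,-0.054,1],[-60,0,0,0,-0.241,-0.054,1]]'
python3 m.py d; python3 - <<'E'
from g import *
go([(0,.21,.105,-90)])
E
```

```text
time: 10.35
ee_pos: [0.5527, 0.1874, 0.1931]
tcp_rot: [-61.4, 89.9, -158.0]
wrist_force: [0.7, -0.4, 0.8]
opening: 0.0
post_top top 0.62 [335.1 219.5]
post_top scene 0.97 [301.2 190.7]
pawl_ball top 0.82 [230.9 224.3]
pawl_ball scene 0.84 [377.  150.2]
post_top top joint -0.685 err px 4.0
post_top scene joint -0.66 err px 4.4
pawl_ball top joint 1.07 err px 2.1
pawl_ball scene joint 1.0 err px 2.0
tcp [0.5528 0.1874 0.194 ] toolx [ 0.  0. -1.] y [ 0.994 -0.113  0.   ] z [-0.113 -0.994 -0.   ] F [ 0.1 -0.4  0.4] t 10.65 open -0.00022781461903550754
tip in feeder mm [2.000e-01 2.091e+02 1.750e+02]
(0, 0.21, 0.105) row [-0.05, -0.0, -0.0] [0.07, -0.0002, -0.0009] [0.553 0.188 0.124]
```

View pics/db.png

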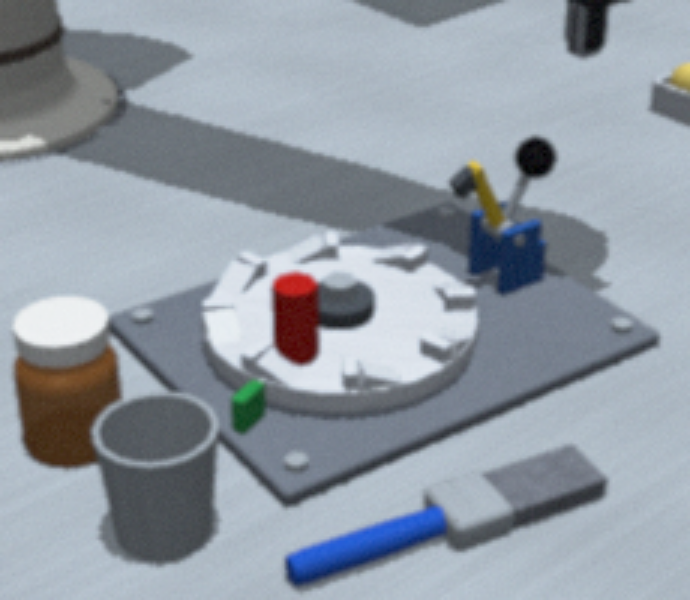

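View pics/dt.png

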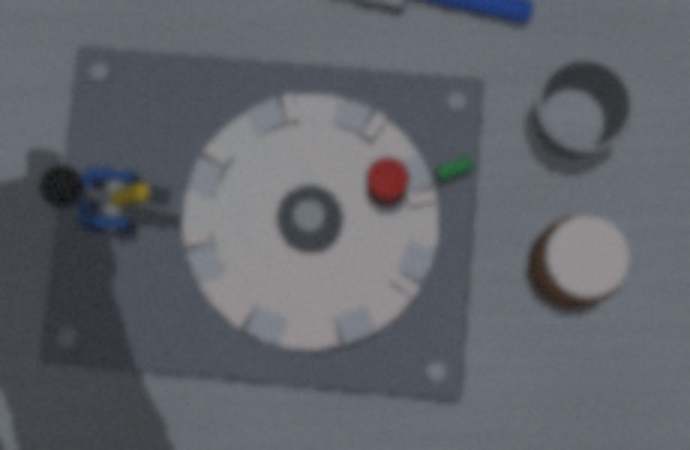

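```bash
cat > ang.py <<'E'
from h import *
import sys
from g import V
p=bot.camera('top'); c,s=np.cos(V[2]),np.sin(V[2])
def fe(W): d=W[:2]-V[:2];return np.array([c*d[0]+s*d[1],-s*d[0]+c*d[1]])
def red(f):
    f=f.astype(int);m=((f[...,0]>90)&(f[...,1]<60)&(f[...,2]<60));m[:,:290]=0;m[:,360:]=0
    n,l,st,ce=cv2.connectedComponentsWithStats(m.astype(np.uint8));return ce[1+np.argmax(st[1:,4])]
def polar(f):
    a=np.radians(np.arange(0,360,.5));out=[]
    for r in np.arange(.07,.093,.002):
        uv=np.array([proj(p,(V[0]+r*np.cos(t+V[2]),V[1]+r*np.sin(t+V[2]),.044)) for t in a]).astype(np.float32)
        out.append(cv2.remap(cv2.cvtColor(f,cv2.COLOR_RGB2GRAY),uv[None,:,0],uv[None,:,1],cv2.INTER_LINEAR)[0].astype(float))
    o=np.array(out);return o
f0=cv2.imread('pics/top0.png')[:,:,::-1].copy()
for n,f in(('0',f0),('now',p['frame'])):
    u=red(f);x=fe(atz(p,u,.09));print(n,u.round(1),(x*1e3).round(1),'r',np.hypot(*x).round(4),'q',np.arctan2(x[1],x[0])+np.radians(20))
A,B=polar(f0),polar(p['frame']);m=np.ones(720,bool);m[140:220]=0
best=[]
for k in range(-140,-50):
    A2=np.roll(A,k,1);mk=m&np.roll(m,k);best.append((np.corrcoef(A2[:,mk].ravel(),B[:,mk].ravel())[0,1],k*.5,np.radians(k*.5)))
print(sorted(best)[-3:])
E
python3 ang.py
```

```text
0 [325.2 204.7] [ 55.5 -21.3] r 0.0594 q -0.017828790024957797
now [338.7 219.6] [ 26.6 -52. ] r 0.0584 q -0.749138506030776
[(np.float64(0.9277914366953509), -41.5, np.float64(-0.7243116395776468)), (np.float64(0.9303036353352282), -40.5, np.float64(-0.7068583470577035)), (np.float64(0.9324219176055399), -41.0, np.float64(-0.7155849933176751))]
```

Wheel reads about -0.72 to -0.75, which is inside tolerance but short of the notch centre, so I nudge it about 3° more.

```bash
python3 -m handwheel '[[10,0,0,0,0.04,0.04,1],[20,0,0,0,0.08,0.09,1],[30,0,0,0,0.1,0.14,1],[40,0,0,0,0.1,0.19,1],[50,0,0,0,0.075,0.235,1],[60,0,0,0,0.075,0.235,1],[60,0,0,0,0.075,0.235,1],[60,0,0,0,0.075,0.235,1]]'
python3 - <<'E'
from g import *
L=[]
for a,d,z in((-60,.05,.175),(-60,.045,.066),(-60,.03,.066),(-60,.0265,.066),(-63,.0265,.066)):
    r=np.radians(a);L.append((.06*np.cos(r)-d*np.sin(r),.06*np.sin(r)+d*np.cos(r),z,a-90))
go(L)
E
```

```text
time: 11.7
ee_pos: [0.6014, -0.0537, 0.194]
tcp_rot: [-169.0, 90.0, 34.8]
wrist_force: [0.2, -0.1, 0.7]
opening: -0.0002
tcp [ 0.6014 -0.0537  0.194 ] toolx [ 0.  0. -1.] y [ 0.405 -0.914 -0.   ] z [-0.914 -0.405 -0.   ] F [ 0.2 -0.1  0.7] t 11.7 open -0.00023821101740484387
tip in feeder mm [ 75.3 -25.1 175. ]
(np.float64(0.07330127018922195), np.float64(-0.026961524227066304), 0.175) row [0.28, -0.0, 0.0] [-0.0, 0.0005, 0.0027] [ 0.599 -0.055  0.194]
(np.float64(0.06897114317029973), np.float64(-0.02946152422706631), 0.066) row [0.28, -0.0, 0.0] [0.109, 0.0005, 0.0077] [ 0.595 -0.057  0.085]
(np.float64(0.05598076211353316), np.float64(-0.036961524227066306), 0.066) row [0.28, -0.0, 0.0] [0.109, 0.0004, 0.0227] [ 0.581 -0.063  0.085]
(np.float64(0.05294967320028763), np.float64(-0.03871152422706631), 0.066) row [0.28, -0.0, 0.0] [0.109, 0.0004, 0.0262] [ 0.578 -0.065  0.085]
(np.float64(0.050851102875364554), np.float64(-0.04142964320820408), 0.066) row [3.28, -0.0, 0.0] [0.109, 0.0017, 0.0294] [ 0.575 -0.067  0.085]
```

```bash
python3 -m handwheel '[[0.3,0,0,0.05,0,0.004,1],[0.3,0,0,0.109,0.0005,0.006,1],[0.3,0,0,0.109,0.0005,0.006,1],[0.3,0,0,0.109,0.0005,0.014,1],[0.3,0,0,0.109,0.0005,0.022,1],[1.5,0,0,0.109,0.001,0.026,1],[3.3,0,0,0.109,0.0017,0.0294,1],[3.3,0,0,0.109,0.0017,0.0294,1],[3.3,0,0,0.109,0.0017,0.0294,1],[3.3,0,0,0.109,0.0017,0.015,1],[3.3,0,0,0.09,0.0017,0,1],[3.3,0,0,0.04,0.0017,0,1],[3.3,0,0,0,0.0017,0,1],[3.3,0,0,0,0.0017,0,1],[3.3,0,0,0,0.0017,0,1]]'
python3 - <<'E'
from g import *
go([(0,.21,.175,-90),(0,.21,.105,-90)])
E
```

```text
time: 13.58
ee_pos: [0.6022, -0.0553, 0.193]
tcp_rot: [-27.4, 89.9, 172.9]
wrist_force: [0.1, -0.5, -0.3]
opening: 0.0003
tcp [ 0.6022 -0.0553  0.193 ] toolx [-0.001  0.    -1.   ] y [ 0.348 -0.938 -0.   ] z [-0.938 -0.348  0.001] F [ 0.1 -0.5 -0.3] t 13.575 open 0.00025372359351648295
tip in feeder mm [ 76.3 -26.7 174. ]
(0, 0.21, 0.175) row [-63.25, 0.03, 0.05] [-0.001, -0.2457, -0.0384] [0.553 0.188 0.194]
(0, 0.21, 0.105) row [-63.25, 0.03, 0.05] [0.069, -0.2457, -0.0384] [0.553 0.188 0.124]
```

```bash
python3 -m handwheel '[[-10,0,0,0,-0.05,-0.01,1],[-20,0,0,0,-0.1,-0.02,1],[-30,0,0,0,-0.15,-0.03,1],[-40,0,0,0,-0.2,-0.038,1],[-50,0,0,0,-0.246,-0.038,1],[-60,0,0,0,-0.246,-0.038,1],[-63,0,0,0,-0.246,-0.038,1],[-63.2,0,0,0,-0.246,-0.038,1],[-63.2,0,0,0.035,-0.246,-0.038,1],[-63.2,0,0,0.069,-0.246,-0.038,1],[-63.2,0,0,0.069,-0.246,-0.038,1],[-63.2,0,0,0.069,-0.246,-0.038,1]]'
python3 ang.py; python3 - <<'E'
from g import *
from h import snap
import cv2
go([(0,.155,.105,-90),(0,.142,.105,-90)])
p=snap('scene','e.png');cv2.imwrite('pics/eb.png',cv2.resize(p['frame'][100:300,200:430],None,fx=3,fy=3)[:,:,::-1])
E
```

```text
time: 15.08
ee_pos: [0.5523, 0.1882, 0.126]
tcp_rot: [115.4, 90.0, 18.8]
wrist_force: [-0.6, -0.2, 1.0]
opening: 0.0
0 [325.2 204.7] [ 55.5 -21.3] r 0.0594 q -0.017828790024957797
now [339.1 220.2] [ 25.4 -52.9] r 0.0587 q -0.7731712087529965
[(np.float64(0.9200092276192108), -42.0, np.float64(-0.7330382858376184)), (np.float64(0.9210474094724943), -43.0, np.float64(-0.7504915783575618)), (np.float64(0.9237658132832239), -42.5, np.float64(-0.7417649320975901))]
tcp [0.5526 0.1884 0.1265] toolx [ 0.002  0.001 -1.   ] y [ 0.994 -0.113  0.002] z [-0.113 -0.994 -0.001] F [-0.7  0.7  0.6] t 15.125 open -0.0002446482879870977
tip in feeder mm [-1.000e-01  2.100e+02  1.075e+02]
(0, 0.155, 0.105) row [-0.1, -0.04, -0.09] [0.0025, 0.0002, 0.055] [0.547 0.134 0.124]
(0, 0.142, 0.105) row [-0.1, -0.04, -0.09] [0.0024, 0.0002, 0.068] [0.545 0.121 0.124]
```

View pics/eb.png

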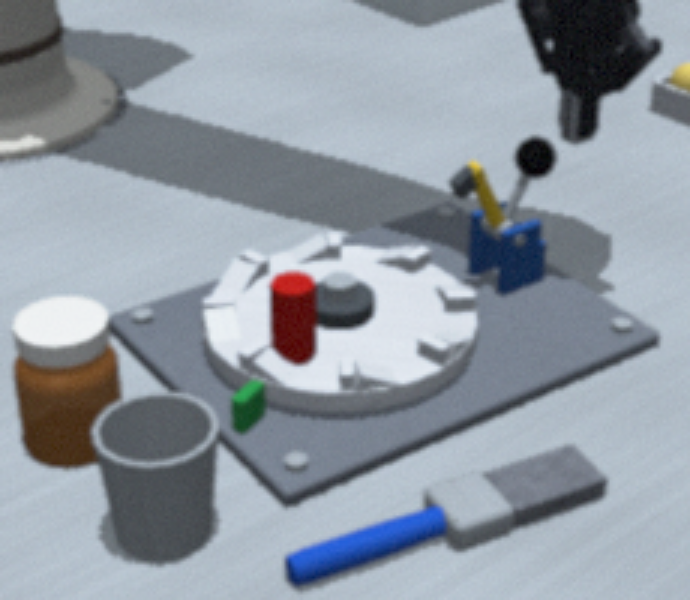

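Wheel is at about -0.76, with the post in line with the pointer. Now I push the ball back toward the wheel.

```bash
python3 -m handwheel '[[0,0,0,0.009,0,0,1],[0,0,0,0.009,0,0.006,1],[0,0,0,0.009,0,0.012,1],[0,0,0,0.009,0,0.019,1],[0,0,0,0.009,0,0.026,1],[0,0,0,0.009,0,0.033,1],[0,0,0,0.009,0,0.04,1],[0,0,0,0.009,0,0.046,1],[0,0,0,0.009,0,0.052,1],[0,0,0,0.009,0,0.058,1],[0,0,0,0.009,0,0.064,1],[0,0,0,0.009,0,0.068,1],[0,0,0,0.009,0,0.068,1],[0,0,0,0.009,0,0.068,1]]'
python3 ang.py; python3 m.py f; python3 - <<'E'
from g import *
go([(0,.14,.1,-90)])
E
```

```text
time: 16.92
ee_pos: [0.5444, 0.1208, 0.116]
tcp_rot: [-155.2, 90.0, 108.4]
wrist_force: [-0.3, -0.2, 0.5]
opening: -0.0
0 [325.2 204.7] [ 55.5 -21.3] r 0.0594 q -0.017828790024957797
now [339.1 220. ] [ 25.7 -52.8] r 0.0587 q -0.7679459384640581
[(np.float64(0.8882938387584215), -43.0, np.float64(-0.7504915783575618)), (np.float64(0.8885535954372272), -42.0, np.float64(-0.7330382858376184)), (np.float64(0.8914089582748201), -42.5, np.float64(-0.7417649320975901))]
post_top top 0.69 [337.  221.6]
pawl_ball top 0.74 [345.8 151.7]
pawl_ball scene 0.75 [349.2 275.3]
post_top top joint -0.795 err px 3.1
pawl_ball top joint -0.985 err px 105.0
pawl_ball scene joint -1.5 err px 81.7
tcp [0.5444 0.1208 0.116 ] toolx [-0. -0. -1.] y [ 0.994 -0.113 -0.   ] z [-0.113 -0.994  0.   ] F [ 0.1  0.6 -1.1] t 17.275 open 0.00037651421751011863
tip in feeder mm [ -0.8 141.9  97. ]
(0, 0.14, 0.1) row [-0.05, 0.0, 0.0] [-0.003, 0.0008, 0.0019] [0.545 0.119 0.119]
```

View pics/fb.png

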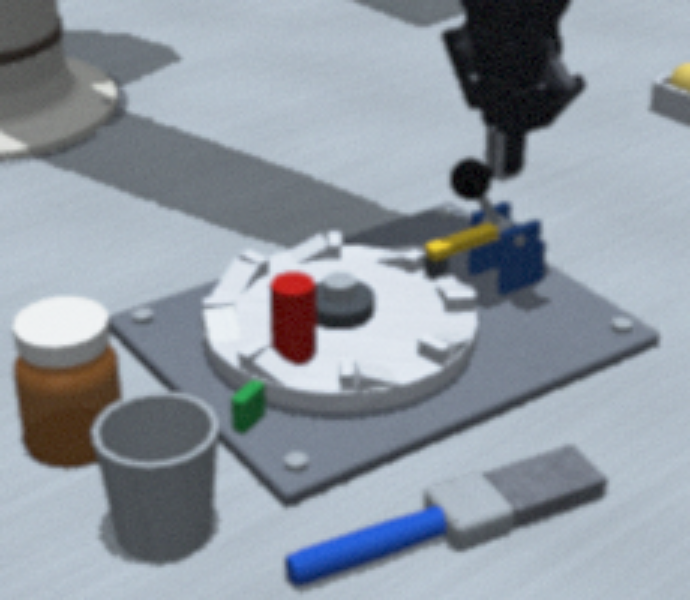

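The pawl has fallen in; its arm lies at crop (460,240). I back off and raise the fingers, then check.

```bash
python3 -m handwheel '[[0,0,0,0,0,-0.03,1],[0,0,0,0,0,-0.06,1],[0,0,0,-0.05,0,-0.1,1],[0,0,0,-0.1,0,-0.12,1],[0,0,0,-0.1,0,-0.12,1],[0,0,0,-0.1,0,-0.12,1],[0,0,0,-0.1,0,-0.12,1]]'
python3 ang.py; python3 fit.py; python3 m.py g
```

```text
time: 18.15
ee_pos: [0.5575, 0.2393, 0.2146]
tcp_rot: [-59.6, 89.9, -156.1]
wrist_force: [-0.0, 0.1, -0.8]
opening: -0.0003
0 [325.2 204.7] [ 55.5 -21.3] r 0.0594 q -0.017828790024957797
now [339.1 220.3] [ 25.2 -52.8] r 0.0585 q -0.7767626923937607
[(np.float64(0.921113346829426), -42.0, np.float64(-0.7330382858376184)), (np.float64(0.9228162355946928), -43.0, np.float64(-0.7504915783575618)), (np.float64(0.9252104716317775), -42.5, np.float64(-0.7417649320975901))]
top post [339.04310345 220.30172414] [333 215  12  12 116]
top ptr [361.08888889 215.55555556] [356 213  11   7  45]
top ball [258.85263158 224.49473684] [253 219  12  12  95]
scene post [301.48148148 195.37037037] [300 192   5   8  27]
scene ptr [282.26811594 234.37681159] [277 227  11  17 138]
scene ball [356.47413793 159.56896552] [351 154  12  12 116]
post_top top 0.76 [335.9 218.5]
post_top scene 0.93 [298.7 192.5]
pawl_ball top 0.56 [259.3 224.4]
pawl_ball scene 0.79 [354.1 157.5]
post_top top joint -0.665 err px 2.9
post_top scene joint -0.73 err px 2.0
pawl_ball top joint -0.01 err px 0.4
pawl_ball scene joint 0.0 err px 3.5
```

View pics/gb.png

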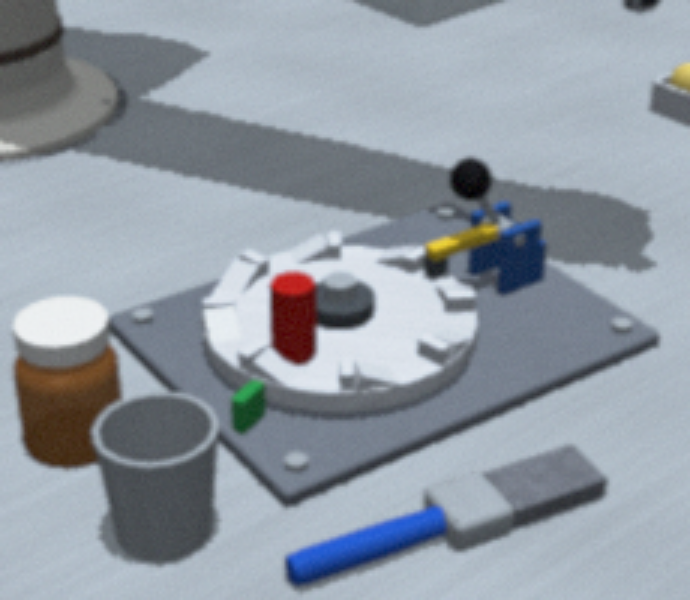

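View pics/gt.png

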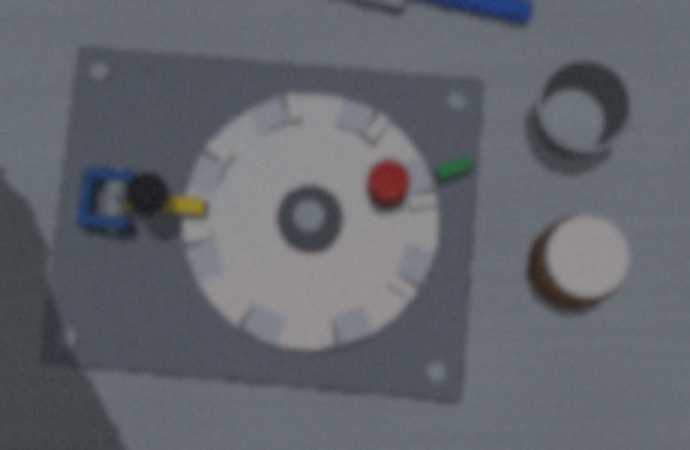

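The ball's pixel is back where it started in both views, within 0.3 px, so the pawl is fully down. The post is at about -0.76, the bystanders have not moved, and the arm is clear.

```bash
python3 -c "
from workcell import bot
print(bot.job_done())"
```

```text
the job is handed in; nothing more can be done
None
```

The feed wheel is back one notch with the pawl down in the teeth, and I handed the job in at about 19 s of the 64 s allowed. No verdict was reported.

With the fingers shut, I tipped the pawl up by its ball; it stayed up at about 1.1 rad. I pushed the post clockwise in two goes: the first stopped a little short, so I nudged it about 3° more. Then I pushed the ball back until the pawl dropped.

**Last checks:**
- **Pawl:** the ball is back on its starting pixels in both cameras, within 0.3 px, so the pawl angle reads about 0.
- **Wheel:** my measurements of the post colour and of the teeth put it at about -0.76 to -0.78 rad. The trained networks' coarser points disagreed, at -0.67 and -0.73 with 2–3 px error. All of these lie within the -0.785 ± 0.15 allowed.
- **Bystanders:** the jar, cup and brush look unmoved in the pictures. I did not measure their positions again.
- **Robot:** the arm was clear of everything, and the wrist force read near zero.

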